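Put the paints away in the store with the hidden catch

ROBOT

A 6-joint arm with a two-finger parallel gripper is mounted at the origin on the work surface. World frame = base frame: x ahead of the robot, y to its left, z up, the work surface at z = 0. Lengths are in mm, angles in rad, forces in N, time in s.
With the tool pointing down it reaches from about 350 to 775 mm from the base axis. Payload 7.3 kg.
Tool frame: the origin (TCP) lies midway between the tips of the shut fingers; the grasp point (between the pads) lies 19 mm behind it; z points along the fingers, y is the line along which they close (so a half turn about z gives the same grasp; the last joint's range is limited). The gripper opens to 92 mm and grips with 3 to 60 N. Pads are 19 mm wide; open, the fingers measure 130 mm over their backs; the gripper's body (75 mm by 190 mm) begins 47 mm behind the grasp point.
Start: joints at [-1.406, 0.342, 1.524, -0, 1.275, -0.146], TCP at [160.578, -499.86, 226.741] pointing down, gripper open.
Joint ranges: [-2.53, 2.53], [-0.77, 2.02], [0.04, 2.7], [-1, 4.14], [0.28, 2.66], [-3.11, 3.11]. Speed limits (rad/s): [2.57, 2.57, 3.14, 3.14, 3.14, 3.14].

INTERFACE

Orientations are given as [roll, pitch, yaw] about the fixed x, y, z axes, in that order (R = Rz(yaw) Ry(pitch) Rx(roll)).
In Python, from plant import monitor, optics, workorder gives the robot as it stands. The module is installed in compiled form; this text tells all that it offers.
- The arm moves only by the tool servo_tool, never from a script. Its arguments are lists of equal length, an entry for each row: "linear": the shift along the tool's x, y, z as a fraction of full scale, a list of three; "spin": the turn about the tool's z as a fraction of full scale. In form: {"linear": [[dx, dy, dz], ...], "spin": [spin, ...]}. A call has exactly 8 rows; each row shifts and turns the commanded pose from where the row before left it, along the tool's axes as they then stand; what a row does not reach is not made up. Full scale, the value 1, is 200 mm for a shift and 90 degrees for a turn. A row lasts 1/8 s, in which the tool goes at most 62.5 mm and 10.7 degrees, less where a joint would pass 70% of its speed; a pose out of reach is approached as far as the arm can. A call with a number of a shift or a turn outside -1 to 1 is refused whole. A call with a gripper value outside its range is refused whole. "hand" is the opening, from -1 (shut) to 1 (fully open), set as the call begins (left out, the last holds). The fingers move at their own pace and stop on an object; the grip force is fixed at half the most. Time passes only in rows, so rows that do not move let the fingers close, or fill a call up. It gives the time, the measured TCP pose, the force, the opening and the grip force at its end, in the units of the state.
- monitor.get_obs(): the state, without advancing time (a new reading comes with each control period).
- optics.capture(name): name is "scene" or "top"; returns a dict with "frame" (400x640x3 uint8, blue, green, red), "K" (3x3 intrinsics, pixels), "D" ([k1, k2, p1, p2, k3] as OpenCV has them; the pictures are not rectified), "world_to_cam" (4x4, takes a point from world to camera coordinates). Camera axes: x right, y down, z forward; pixel columns grow to the right and rows downward; lengths in mm; the calibration is good to about 2 mm. A picture is of the moment at which its call begins. There is no depth.
- workorder.close_job(): hands the job in; it is judged then, once.
The state is a dict: "time": time; "joint_positions": joint angles; "dq": joint speeds; "tau": joint torques, N m; "tool_pos": TCP position; "tcp_rot": TCP orientation; "contact_force": force on the tool from outside, world axes, zero at the start; "moment": the same for the moment, N m; "grip_width": finger opening in mm; "finger_force": force on a finger pad.
Only numpy, scipy, OpenCV 4.12 (cv2) and the standard library are available. Lean on these libraries where they do the work, as an engineer would, in place of code of your own. Each camera call takes 0.05 s, during which the arm holds its last target. There are 200 camera calls.

TASK

Put the paints on the counter away: slide a fingertip along the groove in the top of the paint store until it drops into the hidden recess, press the catch there so that the tray springs loose, and pull the tray fully out. Stand all the tall bottles upright in the back row first, and only then all the squat pots in the front row, one to a compartment, then push the tray fully home until it latches. Leave the other things on the counter where they are.

Things in the scene. Friction and masses are not known exactly. Their poses are not given: they have to be found in the camera images.
- store: paint store: fixed plywood case 330 mm wide (y), 170 mm deep (x), 184 mm high, open in front. Origin: on the table under the middle of its front face; x points into the case, away from the robot (the tray comes out along -x), y along the front, z up. Its top has a groove just behind the front edge, with a hidden recess whose floor is the catch that frees the tray.
- groove_left (a point): left (+y) end of the groove, mid-width, at the height of its floor, 176 mm above the table; axes as the store's. The groove is straight, 48 mm wide, 249 mm long; lips 8 mm high on both sides, 8 mm high blocks at the ends; floor of black 62 mm tiles.
- groove_right (a point): right (-y) end of the groove, the same. Any one of the four tile places between the ends (31, 93, 155 or 218 mm from an end), not reported, is the recess: 62 mm long, the groove's full width, its floor (the catch itself) 8 mm lower than the groove's.
- catch (a joint): the sprung catch in the recess, pressed straight down: 0 up, 0.010 m fully down; 2 N start it and 6 N press it fully down. From about 0.007 m it frees the tray, which a spring then pushes out by 35 to 45 mm; the catch springs back up by itself.
- tray (a joint): grey sliding tray: 0 shut (about 0.002 latched), 0.133 m fully out, both rows then clear of the store. Slides with 1 to 2 N and stays where left, but over the last 32 mm of shutting a spring pushes back with up to 5 N; pushed fully in (10 to 15 N) it latches by itself.
- tray_front (a point): middle of the top edge of the tray's front wall, 70 mm above the table; moves with the tray; axes as the store's. The wall is 10 mm thick (x), 58 mm high, 266 mm wide; pinch it from above to pull, push on its outside to shut. Shut, its outside stands 58 mm before the store's front face.
- back_row (a point): centre of the middle compartment of the tray's back row, on the inner floor 17 mm above the table; moves with the tray; axes as the store's. Three compartments a row, centres at -86, 0 and +86 mm along y, each 82 mm wide and 74 mm deep; dividers and walls 50 mm high above the floor.
- front_row (a point): centre of the middle compartment of the tray's front row, next to the front wall, on the inner floor, 79 mm before the back row; compartments 82 mm wide and 76 mm deep, also at -86, 0 and +86 mm along y. Moves with the tray; axes as the store's.
- tall1: tall paint bottle, white body 60 mm across with a paper label, 130 mm high in all: the top 32 mm is a black round cap 34 mm across, the flat-topped 60 mm body (tapering at the shoulder) ends below it. About 0.24 kg (varies by 30 %). Origin: centre of its underside, z up. Grip it by the cap from above. May be absent (None).
- tall2: tall paint bottle, white body 60 mm across with a paper label, 130 mm high in all: the top 32 mm is a black round cap 34 mm across, the flat-topped 60 mm body (tapering at the shoulder) ends below it. About 0.24 kg (varies by 30 %). Origin: centre of its underside, z up. Grip it by the cap from above. May be absent (None).
- tall3: tall paint bottle, white body 60 mm across with a paper label, 130 mm high in all: the top 32 mm is a black round cap 34 mm across, the flat-topped 60 mm body (tapering at the shoulder) ends below it. About 0.24 kg (varies by 30 %). Origin: centre of its underside, z up. Grip it by the cap from above. May be absent (None).
- pot1: squat paint pot, white body 60 mm across with a paper label, 88 mm high in all: the top 32 mm is a black round cap 34 mm across, the flat-topped 60 mm body (tapering at the shoulder) ends below it. About 0.18 kg (varies by 30 %). Origin: centre of its underside, z up. Grip it by the cap from above. May be absent (None).
- pot2: squat paint pot, white body 60 mm across with a paper label, 88 mm high in all: the top 32 mm is a black round cap 34 mm across, the flat-topped 60 mm body (tapering at the shoulder) ends below it. About 0.18 kg (varies by 30 %). Origin: centre of its underside, z up. Grip it by the cap from above. May be absent (None).
- pot3: squat paint pot, white body 60 mm across with a paper label, 88 mm high in all: the top 32 mm is a black round cap 34 mm across, the flat-topped 60 mm body (tapering at the shoulder) ends below it. About 0.18 kg (varies by 30 %). Origin: centre of its underside, z up. Grip it by the cap from above. May be absent (None).
- cup: bystander: white water cup, 68 mm across, 85 mm high; origin under its centre.
- tape: bystander: roll of clear tape lying flat, 90 mm across, 24 mm high; origin under its centre.
- ruler: bystander: wooden ruler lying flat, 300 x 30 x 6 mm (long in y); origin under its centre.
- brush: bystander: paint brush, 200 mm long, lying along its x.
- books: bystander: two books lying flat, 150 x 210 x 58 mm.

How it is judged:
By the outcome, as a careful person would: the job done as asked, in the order asked, and still so for the second after the job is handed in, with the robot touching nothing.
Of tall1, tall2, tall3 only 2 to 3 are there at a start; the rules pass over those that are not, and their reading is None.
Of pot1, pot2, pot3 only 1 to 3 are there at a start; the rules pass over those that are not, and their reading is None.
At some moment in a run one of pot1, pot2, pot3 may be knocked a few centimetres aside while the robot is not near it.
It also fails if it takes over 210 s, if anything falls off the work surface, if the arm or the gripper's body presses on something with over 40 N, if the wrist force passes 120 N, or if a joint passes its speed limit or range.

## Working session

There is one attempt and no reset: what is moved stays moved. The work goes in short steps, Python scripts to look and compute and a tool call to move; the robot and the scene stay as the last step left them, time stands still between calls to the robot, and variables do not carry over. Pictures are saved under pics/ and viewed, at most 14 in all, crops included, and the job is handed in when it is done.

Besides the shell and the picture viewer there is one more tool, called after "Call:" as name(argument=value, ...) on one line, values as JSON. servo_tool: Moves the arm, as the interface text tells. Shift numbers are shares of 200 mm and turn numbers shares of 90 degrees, none past 1 either way. Its arguments: {"type":"object","properties":{"linear":{"type":"array","items":{"type":"array","items":{"type":"number","minimum":-1,"maximum":1}}},"spin":{"type":"array","items":{"type":"number","minimum":-1,"maximum":1}},"hand":{"type":"number"}},"required":["linear","spin"]}

```bash
mkdir -p pics
cat > h.py <<'E'
import numpy as np, cv2
from plant import monitor, optics, workorder
def cap(n,save=None):
    d=optics.capture(n)
    if save: cv2.imwrite(f'pics/{save}.png',d['frame'])
    return d
def ray(d,uv):
    p=cv2.undistortPoints(np.array([[uv]],float),np.array(d['K']),np.array(d['D']))[0,0]
    T=np.array(d['world_to_cam']);R=T[:3,:3];t=T[:3,3]
    return -R.T@t, R.T@np.array([p[0],p[1],1.])
def onz(d,uv,z):
    o,r=ray(d,uv); return o+r*(z-o[2])/r[2]
def proj(d,P):
    T=np.array(d['world_to_cam']);rv,_=cv2.Rodrigues(T[:3,:3])
    return cv2.projectPoints(np.array(P,float).reshape(-1,1,3),rv,T[:3,3],np.array(d['K']),np.array(d['D']))[0].reshape(-1,2)
E
python3 - <<'E'
from h import *
np.set_printoptions(precision=3,suppress=True)
for n in('scene','top'):
    d=cap(n,n+'0'); o,r=ray(d,(320,200)); print(n,o,r)
print(monitor.get_obs())
E
```

```text
scene [ 445.688  299.358 1222.414] [ 0.031 -0.348 -0.937]
top [ 426.497 -129.197 1386.799] [ 0.064  0.02  -0.998]
{'time': 0.1, 'joint_positions': array([-1.406,  0.343,  1.525, -0.   ,  1.275, -0.146]), 'dq': array([-0.001,  0.   , -0.002,  0.001, -0.001, -0.001]), 'tau': array([  0.002, -43.2  , -24.469,   0.072,   0.053,  -0.   ]), 'tool_pos': array([ 160.528, -499.492,  226.126]), 'tcp_rot': array([-3.14 , -0.   ,  0.311]), 'contact_force': array([-0.05 , -0.083,  0.188]), 'moment': array([0.028, 0.007, 0.011]), 'finger_force': 0.0, 'grip_width': 91.39172581954679}
```

View pics/scene0.png

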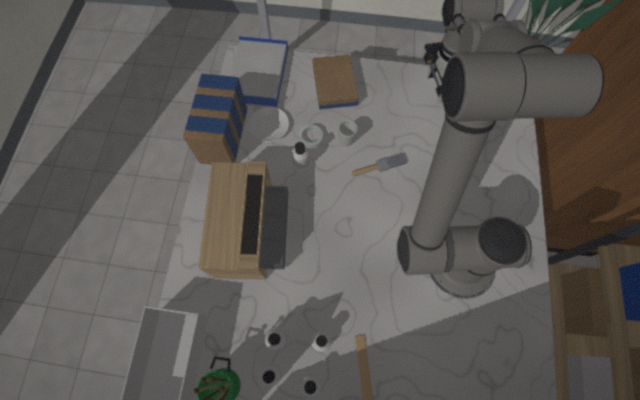

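View pics/top0.png

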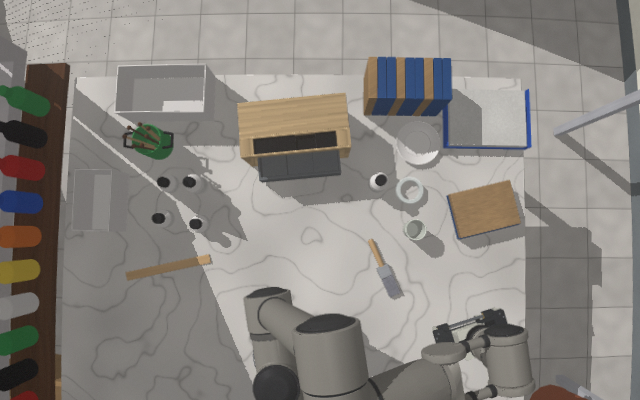

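The top view (up = +x, left = +y) shows the store at about (295,125) with its black groove, four capped items at left (163,182), (189,182), (158,217), (195,223), and one at right (378,180) beside the tape and cup. I'll enlarge it.

Run:
```python
from h import *
t=cv2.imread('pics/top0.png')
a=cv2.resize(t[85:245,140:340],None,fx=4,fy=3.75*4/3.75,interpolation=cv2.INTER_CUBIC)[:600]
cv2.imwrite('pics/c1.png',a)
cv2.imwrite('pics/c2.png',cv2.resize(t[85:245,300:440],None,fx=3.75,fy=3.75,interpolation=cv2.INTER_CUBIC))
d=cap('top');s=cap('scene')
for d,n in((d,'top'),(s,'scene')):
    g=d['frame'].max(2); m=(g<60).astype(np.uint8)
    k,l,st,c=cv2.connectedComponentsWithStats(m)
    for i in range(1,k):
        if 25<st[i,4]<3000: print(n,st[i],c[i].round(1))
```

```text
top [25 74  6 16 31] [27.5 83.6]
top [41 82  8 17 55] [44.5 91.1]
top [162 132  11  17  63] [168.7 140.8]
top [ 254  132   82   22 1137] [294.5 142.3]
top [124 138   9  10  26] [126.  143.8]
top [376 175  10  11  82] [380.4 180. ]
top [157 177  12  10  93] [162.9 181.8]
top [183 177  12  10  97] [188.6 181.7]
top [152 213  13  10  99] [158.1 217.9]
top [190 220  11   9  89] [195.1 223.8]
top [464 310  60  32 568] [494.7 324.9]
top [337 315  18  14  97] [345.2 321.2]
top [297 325  17   7  31] [302.4 329.5]
top [484 339   6   9  31] [487.1 343.1]
top [ 254  365   46   35 1055] [279.  386.1]
top [368 378  15  22  91] [375.5 388.4]
top [310 383  56  14  71] [339.  392.8]
top [487 385  10  13  55] [492.9 390.3]
top [466 392  11   8  47] [472.2 395.1]
scene [   0    0   85  182 2048] [37.6 86.4]
scene [168   0  70  12 511] [202.8   4.2]
scene [443   0  21  27 298] [449.4  12.6]
scene [559   0  16  13  65] [566.3   3.8]
scene [576   0  24  11 104] [587.    3.5]
scene [581   0  43  31  79] [602.2  14.9]
scene [527   6  14  31  79] [533.5  18.2]
scene [321  10   9  10  69] [324.4  14.4]
scene
[... 448 characters left out ...]
[299.6 147.8]
scene [ 241  175   21   79 1150] [251.2 214.7]
scene [ 260  187   28   81 1736] [273.7 225.6]
scene [ 479  217   48   47 1763] [502.3 239.9]
scene [443 229   8  12  42] [447.1 234.8]
scene [398 230  11  41 308] [403.2 250.1]
scene [413 241  30   9  49] [428.8 246.5]
scene [574 294  18  22 114] [582.9 305.7]
scene [564 297  18  15  51] [571.9 302.8]
scene [566 312  28  23 362] [579.8 323.8]
scene [269 333  12  12 109] [274.1 338.7]
scene [317 335  10  11  84] [321.4 340.3]
scene [629 348  11  52 414] [635.3 371.1]
scene [210 356  30  44 308] [229.1 375.2]
scene [263 370  12  14 129] [268.4 376.4]
scene [195 374  35  26 481] [212.  388.1]
scene [304 381  12  13 127] [309.8 386.9]
```

View pics/c1.png

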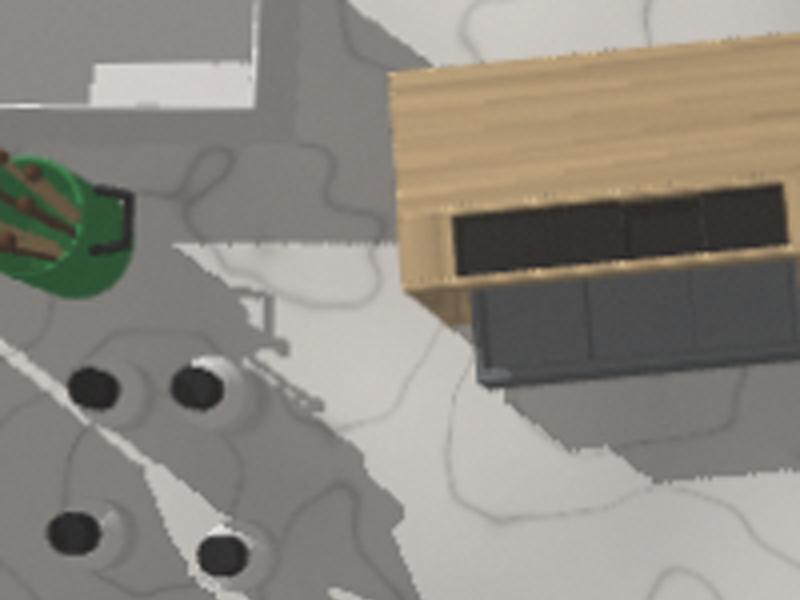

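View pics/c2.png

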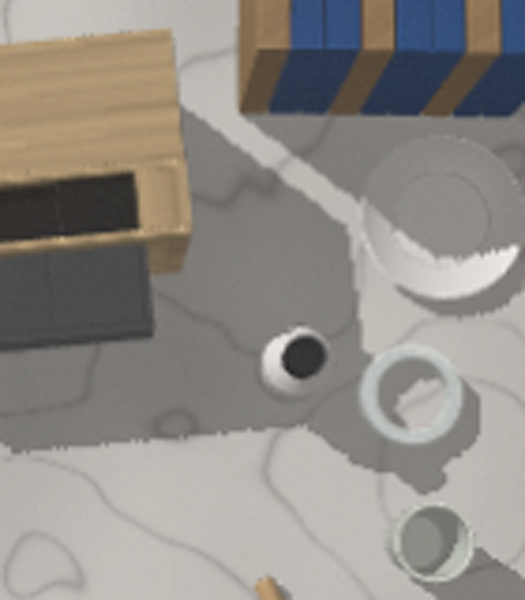

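The groove's third tile from the left (about (305,141) in the top view) looks sunken, so it's the likely recess. The tray shows three compartments per row, and the cup and tape are right of the lone item. Next I'll triangulate.

```bash
cat >> h.py <<'E'
def tri(d1,u1,d2,u2):
    o1,r1=ray(d1,u1);o2,r2=ray(d2,u2)
    A=np.c_[r1,-r2];s=np.linalg.lstsq(A,o2-o1,rcond=None)[0]
    a=o1+s[0]*r1;b=o2+s[1]*r2
    return (a+b)/2,np.linalg.norm(a-b)
def caps(d,th=60):
    m=(d['frame'].max(2)<th).astype(np.uint8)
    k,l,st,c=cv2.connectedComponentsWithStats(m)
    return [c[i] for i in range(1,k) if 60<st[i,4]<150 and max(st[i,2:4])<16]
E
python3 - <<'E'
from h import *
np.set_printoptions(precision=1,suppress=True)
t=cap('top');s=cap('scene')
for a in caps(t):
    for b in caps(s):
        P,e=tri(t,a,s,b)
        if e<12 and 50<P[2]<150: print(a,b,P,round(e,1), 'tall',onz(t,a,122)[:2],onz(s,b,122)[:2],'pot',onz(t,a,80)[:2],onz(s,b,80)[:2])
C=[(237,103),(241.2,157.5),(349.3,148.2),(345.9,93)]
P=np.array([onz(t,c,184) for c in C]);print(P,np.linalg.norm(P-np.roll(P,-1,0),axis=1))
for d,z in((t,176),(s,176)):
    m=(d['frame'].max(2)<60).astype(np.uint8)
    k,l,st,c=cv2.connectedComponentsWithStats(m)
    i=[i for i in range(1,k) if 1100<st[i,4]<1200][0]
    r=cv2.boxPoints(cv2.minAreaRect(np.argwhere(l==i)[:,::-1].astype(np.float32)))
    Q=np.array([onz(d,c,176) for c in r]);print(r,Q,Q.mean(0))
E
```

```text
[380.3 179.9] [299.6 147.9] [ 573.4 -290.2  108.1] 0.9 tall [ 572.3 -288.5] [ 571.4 -282.8] pot [ 577.1 -293.8] [ 576.2 -305.1]
[162.9 181.8] [268.4 376.4] [564.1 414.6  66.4] 0.1 tall [558.3 391.7] [558.5 409.1] pot [562.7 409. ] [562.8 413.3]
[188.6 181.7] [274.1 338.7] [560.  311.9 112. ] 0.8 tall [559.4 308.5] [558.6 311.8] pot [563.8 323. ] [562.9 312.3]
[158.1 217.9] [309.8 386.9] [445.  427.1  63.7] 0.5 tall [444.4 402.5] [444.8 420.6] pot [445.  420.2] [444.8 425.3]
[195.1 223.8] [321.4 340.3] [428.  299.5  70.4] 0.3 tall [428.1 282.7] [428.7 299.5] pot [428.2 296.4] [428.  299.5]
[[ 792.6  149.   184. ]
 [ 626.8  130.5  184. ]
 [ 657.9 -189.1  184. ]
 [ 825.1 -177.6  184. ]] [166.8 321.1 167.6 328.2]
[[253.1 139.1]
 [334.5 131.2]
 [335.9 145.4]
 [254.5 153.3]] [[ 684.1   98.   176. ]
 [ 710.3 -145.1  176. ]
 [ 667.5 -149.7  176. ]
 [ 641.2   92.5  176. ]] [675.8 -26.1 176. ]
[[240.5 252.9]
 [246.5 174.1]
 [261.6 175.3]
 [255.5 254. ]] [[ 684.2   97.   176. ]
 [ 713.2 -144.8  176. ]
 [ 666.8 -146.7  176. ]
 [ 641.3   94.8  176. ]] [676.4 -24.9 176. ]
```

Two tall bottles are at about (573,-288) and (560,310). The three pots are at about (563,412), (445,424) and (428,298). The store's yaw is about 0.104 rad. I'll move above the left end of the groove with the fingers shut.

Call:
servo_tool(linear=[[0,0,0],[0,0,0],[0.2,-0.18,0],[0.2,-0.18,0],[0.2,-0.18,0],[0.2,-0.18,0],[0.2,-0.18,0],[0.2,-0.18,0]], spin=[0.066,0.066,0,0,0,0,0,0], hand=-1)

```text
time: 1.3
tool_pos: [378.0, -258.9, 226.9]
tcp_rot: [3.141, -0.0, 0.103]
contact_force: [1.3, 0.2, -0.1]
grip_width: 16.4
finger_force: 0.0
```

Call:
servo_tool(linear=[[0.2,-0.18,0],[0.2,-0.18,0],[0.2,-0.18,0],[0.2,-0.18,0],[0.2,-0.18,0],[0.2,-0.18,0],[0.18,-0.17,0.04],[0,0,0]], spin=[0,0,0,0,0,0,0,0])

```text
time: 2.3
tool_pos: [626.6, 19.9, 216.9]
tcp_rot: [-3.141, 0.002, 0.107]
contact_force: [-0.5, -0.2, -1.4]
grip_width: 0.0
finger_force: 0.0
```

Call:
servo_tool(linear=[[0.11,-0.107,0],[0.11,-0.107,0],[0,0,0],[0,0,0.05],[0,0,0.05],[0,0,0.05],[0,0,0.02],[0,0,0]], spin=[0,0,0,0,0,0,0,0])

```text
time: 3.3
tool_pos: [664.9, 63.9, 184.3]
tcp_rot: [3.142, 0.001, 0.103]
contact_force: [-0.0, -0.4, -0.4]
grip_width: 0.5
finger_force: 0.0
```

Call:
servo_tool(linear=[[0.005,0,0.02],[0,0,0.01],[0,0,0.01],[0,0,0.005],[0,0,0],[0,0,0],[0,0,0],[0,0,0]], spin=[0,0,0,0,0,0,0,0])

```text
time: 4.3
tool_pos: [666.1, 64.2, 176.3]
tcp_rot: [3.141, -0.001, 0.104]
contact_force: [-1.8, 0.6, 6.4]
grip_width: 0.1
finger_force: 2.7
```

Call:
servo_tool(linear=[[0,0.075,0],[0,0.075,0],[0,0.075,0],[0,0.075,0],[0,0.075,0],[0,0.075,0],[0,0.075,0],[0,0.075,0]], spin=[0,0,0,0,0,0,0,0])

```text
time: 5.3
tool_pos: [678.2, -56.8, 174.9]
tcp_rot: [3.141, 0.001, 0.103]
contact_force: [-0.3, 1.1, 0.4]
grip_width: 0.4
finger_force: 0.0
```

Call:
servo_tool(linear=[[0,0,0],[0,0,0],[0,0,0],[0,0,0],[0,0,0.01],[0,0,0],[0,0,0.01],[0,0,0]], spin=[0,0,0,0,0,0,0,0])

```text
time: 6.3
tool_pos: [678.3, -55.2, 171.5]
tcp_rot: [-3.142, 0.0, 0.103]
contact_force: [-0.4, 0.5, 0.0]
grip_width: 0.7
finger_force: 0.0
```

It dropped into the recess at 171.5 with no force. Now press the catch.

Call:
servo_tool(linear=[[0,0,0.02],[0,0,0.015],[0,0,0.01],[0,0,0.01],[0,0,0.01],[0,0,0.005],[0,0,0],[0,0,0]], spin=[0,0,0,0,0,0,0,0])

```text
time: 7.3
tool_pos: [678.7, -55.3, 158.3]
tcp_rot: [3.141, -0.001, 0.103]
contact_force: [-0.2, 0.3, 5.2]
grip_width: 0.5
finger_force: 2.9
```

Call:
servo_tool(linear=[[0,0,0],[0,0,-0.1],[0,0,-0.2],[-0.15,0,-0.1],[-0.2,0,0],[-0.2,0,0],[-0.2,0,0],[0,0,0]], spin=[0,0,0,0,0,0,0,0])

```text
time: 8.3
tool_pos: [526.7, -70.6, 237.5]
tcp_rot: [-3.141, 0.002, 0.103]
contact_force: [0.1, 0.3, 0.7]
grip_width: 0.4
finger_force: 0.0
```

Run:
```python
from h import *
t=cap('top','top1')
print(monitor.get_obs()['tool_pos'])
cv2.imwrite('pics/c3.png',cv2.resize(t['frame'][85:245,140:400],None,fx=3,fy=3,interpolation=cv2.INTER_CUBIC))
```

```text
[528.54624286 -70.70777857 237.74548022]
```

View pics/c3.png

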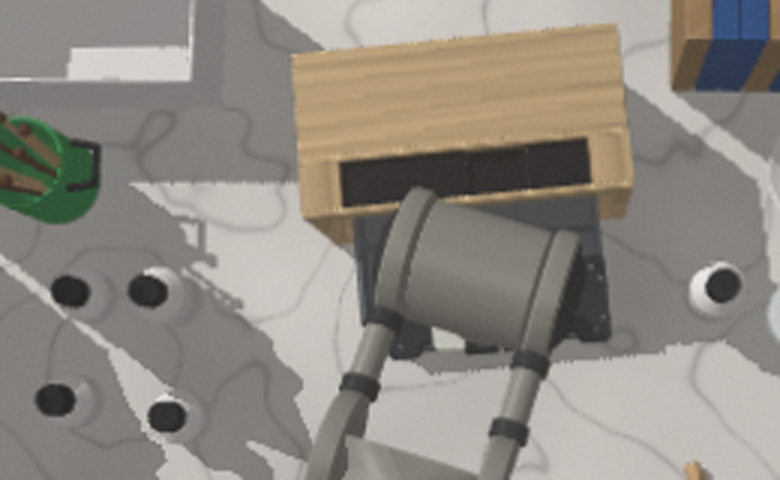

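Run:
```python
from h import *
t=cap('top')
for c in ((363,325),(608,338)): print(onz(t,(c[0]/3+140,c[1]/3+85),70).round(0))
for c in ((480/4+140,385/4+85),(153/3.75+300,335/3.75+85)): print('before',onz(t,c,70).round(0))
print(proj(t,[(528,-70,237),(528,-70,300),(618,-165,237),(590,100,70),(615,-165,70)]).round(0))
```

```text
[530.  87.  70.]
[ 520. -175.   70.]
before [569.  91.  70.]
before [ 595. -168.   70.]
[[307. 190.]
 [306. 188.]
 [342. 159.]
 [258. 175.]
 [340. 168.]]
```

The tray has sprung about 39 mm out, with its left front corner near (530,87). I'll put the shut fingertips into the middle front compartment and pull on the inside of the wall.

Call:
servo_tool(linear=[[0.13,-0.075,0],[0.135,-0.07,0],[0,0,0.2],[0,0,0.2],[0,0,0.2],[0,0,0.2],[0,0,0.1],[0,0,0]], spin=[0,0,0,0,0,0,0,0])

```text
time: 9.4
tool_pos: [578.6, -36.0, 55.3]
tcp_rot: [-3.14, 0.004, 0.104]
contact_force: [0.2, -0.4, -0.5]
grip_width: 0.4
finger_force: 0.0
```

Call:
servo_tool(linear=[[0,0,0.02],[0,0,0],[-0.06,0,0],[-0.06,0,0],[-0.06,0,0],[-0.06,0,0],[-0.06,0,0],[-0.06,0,0]], spin=[0,0,0,0,0,0,0,0])

```text
time: 10.4
tool_pos: [506.6, -44.0, 53.8]
tcp_rot: [3.141, -0.0, 0.103]
contact_force: [1.3, -1.5, 2.3]
grip_width: 0.4
finger_force: 0.9
```

Call:
servo_tool(linear=[[-0.06,0,0],[-0.05,0,0],[-0.03,0,0],[-0.02,0,0],[-0.015,0,0],[-0.01,0,0],[-0.01,0,0],[0,0,0]], spin=[0,0,0,0,0,0,0,0])

```text
time: 11.4
tool_pos: [476.6, -47.7, 54.7]
tcp_rot: [3.139, -0.017, 0.102]
contact_force: [25.3, 9.9, -16.1]
grip_width: 0.4
finger_force: 13.2
```

The tray is against its stop (25 N). Back off, rise and go to tall bottle A.

Call:
servo_tool(linear=[[0.03,0,0],[0,0,-0.2],[0,0,-0.25],[0,0,-0.2],[0.055,0.2,0],[0.055,0.2,0],[0.055,0.2,0],[0.055,0.2,0]], spin=[0,0,0,0,0,0,0,0], hand=0.6)

```text
time: 12.4
tool_pos: [534.7, -202.9, 183.3]
tcp_rot: [-3.141, 0.001, 0.103]
contact_force: [0.7, 0.3, 0.2]
grip_width: 72.1
finger_force: 0.0
```

Call:
servo_tool(linear=[[0.055,0.2,0],[0.055,0.2,0],[0,0,0],[0,0,0],[0,0,0],[0,0,0],[0,0,0],[0,0,0]], spin=[0,0,0,0,0,0,0,0])

```text
time: 13.4
tool_pos: [565.0, -278.9, 183.9]
tcp_rot: [3.141, -0.0, 0.104]
contact_force: [0.6, 0.5, 0.3]
grip_width: 73.9
finger_force: 0.0
```

Run:
```python
from h import *
np.set_printoptions(precision=1,suppress=True)
t=cap('top','top2');s=cap('scene','scene2')
for d,f in ((t,caps(t)),(s,caps(s))): print([ (c.round(1).tolist(),onz(d,c,118)[:2].round(0).tolist(),onz(d,c,76)[:2].round(0).tolist()) for c in f])
cv2.imwrite('pics/c4.png',cv2.resize(t['frame'][85:245,200:400],None,fx=4,fy=3.75,interpolation=cv2.INTER_CUBIC))
```

```text
[([162.8, 181.8], [559.0, 393.0], [563.0, 411.0]), ([188.7, 181.7], [560.0, 309.0], [564.0, 324.0]), ([361.7, 188.2], [546.0, -232.0], [550.0, -235.0]), ([158.2, 217.9], [444.0, 404.0], [445.0, 422.0]), ([195.1, 223.8], [428.0, 284.0], [428.0, 298.0])]
[([305.1, 220.6], [520.0, -38.0], [523.0, -51.0]), ([274.0, 338.6], [559.0, 312.0], [564.0, 312.0]), ([321.2, 340.4], [429.0, 300.0], [428.0, 300.0]), ([268.5, 376.3], [559.0, 409.0], [563.0, 413.0]), ([309.9, 387.0], [445.0, 421.0], [445.0, 426.0])]
```

View pics/c4.png

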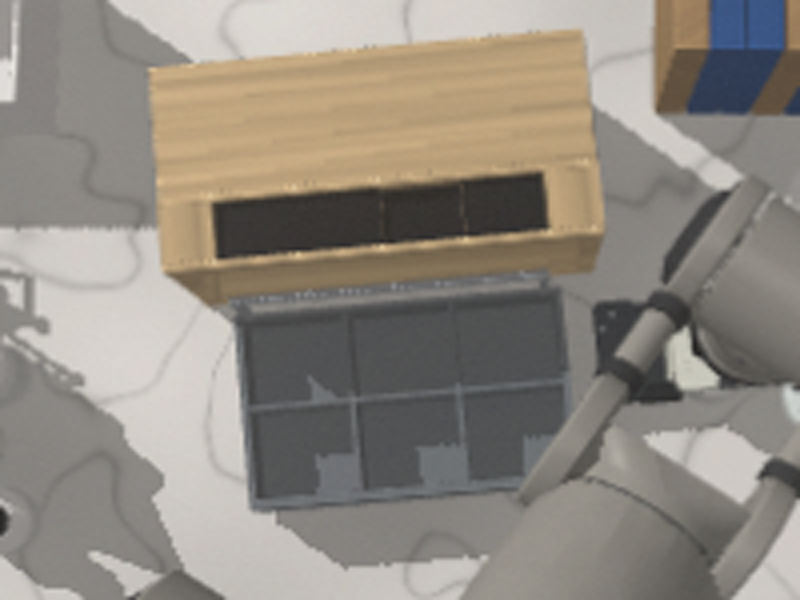

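The tray is fully out, with the divider crossings at (352,401) and (460,391) in the crop. I'll compute the compartment centres.

Run:
```python
from h import *
t=cap('top')
f=lambda x,y,z:onz(t,(200+x/4,85+y/3.75),z).round(1)
a,b=f(352,401,67),f(460,391,67);print(a,b,(a+b)/2,np.hypot(*(a-b)[:2]))
print('front left corner',f(250,508,70),'back wall mid L/R',f(243,318,67),f(558,290,67))
print('top front corners',f(163,272,184),f(604,236,184))
```

```text
[5.359e+02 5.000e-01 6.700e+01] [545.7 -86.2  67. ] [540.8  -42.85  67.  ] 87.25210599177537
front left corner [442.9  80.2  70. ] back wall mid L/R [606.6  90.5  67. ] [ 633.9 -163.8   67. ]
top front corners [626.7 131.8 184. ] [ 658.8 -194.1  184. ]
```

Call:
servo_tool(linear=[[0.033,0.046,0],[0,0,0],[0,0,0.1],[0,0,0.1],[0,0,0.05],[0,0,0],[0,0,0],[0,0,0]], spin=[0,0,0,0,0,0,0,0])

```text
time: 14.55
tool_pos: [572.8, -287.8, 134.6]
tcp_rot: [3.141, -0.001, 0.103]
contact_force: [-0.0, -0.9, -0.2]
grip_width: 73.0
finger_force: 0.0
```

Call:
servo_tool(linear=[[0,0,0.1],[0,0,0.065],[0,0,0],[0,0,0],[0,0,0],[0,0,0],[0,0,0],[0,0,0]], spin=[0,0,0,0,0,0,0,0])

```text
time: 15.55
tool_pos: [572.5, -287.6, 100.8]
tcp_rot: [3.141, -0.0, 0.103]
contact_force: [0.3, 0.3, -0.4]
grip_width: 73.3
finger_force: 0.0
```

Call:
servo_tool(linear=[[0,0,0],[0,0,0],[0,0,0],[0,0,0],[0,0,0],[0,0,0],[0,0,-0.1],[0,0,-0.2]], spin=[0,0,0,0,0,0,0,0], hand=-1)

```text
time: 16.55
tool_pos: [571.2, -286.8, 159.1]
tcp_rot: [-3.138, 0.004, 0.103]
contact_force: [0.5, -0.3, -2.0]
grip_width: 33.6
finger_force: 29.8
```

Call:
servo_tool(linear=[[0,0,-0.2],[0.034,-0.16,0],[0.034,-0.16,0],[0.034,-0.16,0],[0.034,-0.16,0],[0.034,-0.16,0],[0,0,0],[0,0,0]], spin=[0,0,0,0,0,0,0,0])

```text
time: 17.55
tool_pos: [589.7, -125.3, 200.6]
tcp_rot: [3.141, 0.0, 0.104]
contact_force: [0.1, 0.2, -2.7]
grip_width: 33.3
finger_force: 29.9
```

Call:
servo_tool(linear=[[0,0,0.1],[0,0,0.12],[0,0,0.1],[0,0,0.06],[0,0,0.02],[0,0,0.01],[0,0,0],[0,0,0]], spin=[0,0,0,0,0,0,0,0])

```text
time: 18.55
tool_pos: [590.1, -125.0, 119.3]
tcp_rot: [3.141, -0.001, 0.103]
contact_force: [-0.7, -0.2, -2.2]
grip_width: 33.4
finger_force: 29.9
```

Call:
servo_tool(linear=[[0,0,0.006],[0,0,0.004],[0,0,0],[0,0,0],[0,0,0],[0,0,0],[0,0,0],[0,0,0]], spin=[0,0,0,0,0,0,0,0])

```text
time: 19.55
tool_pos: [590.2, -125.1, 117.5]
tcp_rot: [3.141, -0.001, 0.103]
contact_force: [0.8, -0.4, 5.9]
grip_width: 33.5
finger_force: 29.9
```

Call:
servo_tool(linear=[[0,0,0],[0,0,0],[0,0,0],[0,0,-0.05],[0,0,-0.15],[0,0,-0.2],[0,0,-0.1],[0,0,0]], spin=[0,0,0,0,0,0,0,0], hand=0.3)

```text
time: 20.55
tool_pos: [590.7, -125.2, 219.0]
tcp_rot: [3.14, -0.004, 0.104]
contact_force: [-0.5, -0.1, -0.0]
grip_width: 59.6
finger_force: 0.0
```

Call:
servo_tool(linear=[[0,-0.2,0],[0,-0.2,0],[0,-0.2,0],[0.01,-0.2,0],[0.01,-0.2,0],[0.01,-0.2,0],[0.01,-0.2,0],[0.01,-0.2,0]], spin=[0,0,0,0,0,0,0,0], hand=0.6)

```text
time: 21.55
tool_pos: [565.9, 195.6, 215.4]
tcp_rot: [3.141, 0.002, 0.103]
contact_force: [1.2, 0.3, 0.3]
grip_width: 73.1
finger_force: 0.0
```

Call:
servo_tool(linear=[[0.01,-0.2,0],[0.01,-0.2,0],[0.003,-0.185,0],[0,0,0.1],[0,0,0.1],[0,0,0],[0,0,0],[0,0,0]], spin=[0,0,0,0,0,0,0,0])

```text
time: 22.55
tool_pos: [559.6, 311.3, 177.6]
tcp_rot: [-3.141, -0.001, 0.103]
contact_force: [0.0, -1.0, -0.0]
grip_width: 73.3
finger_force: 0.0
```

Run:
```python
from h import *
t=cap('top','top3');s=cap('scene','scene3')
for d,f in ((t,caps(t)),(s,caps(s))): print([ (c.round(1).tolist(),onz(d,c,118)[:2].round(0).tolist(),onz(d,c,76)[:2].round(0).tolist(),onz(d,c,135)[:2].round(0).tolist()) for c in f])
```

```text
[([327.4, 173.0], [592.0, -126.0], [598.0, -125.0], [590.0, -126.0]), ([195.1, 223.8], [428.0, 284.0], [428.0, 298.0], [428.0, 278.0])]
[([320.4, 341.1], [431.0, 302.0], [430.0, 302.0], [431.0, 302.0]), ([309.2, 354.2], [457.0, 340.0], [458.0, 341.0], [457.0, 339.0]), ([309.9, 386.9], [445.0, 421.0], [445.0, 426.0], [445.0, 419.0])]
```

Bottle A stands at (590,-126), and the arm is exactly over B. Descend and grip.

Call:
servo_tool(linear=[[0,0,0.15],[0,0,0.15],[0,0,0.08],[0,0,0],[0,0,0],[0,0,0],[0,0,0],[0,0,0]], spin=[0,0,0,0,0,0,0,0])

```text
time: 23.65
tool_pos: [559.3, 311.3, 101.1]
tcp_rot: [-3.142, -0.001, 0.103]
contact_force: [-0.3, -0.0, -0.8]
grip_width: 73.5
finger_force: 0.0
```

Call:
servo_tool(linear=[[0,0,0],[0,0,0],[0,0,0],[0,0,0],[0,0,0],[0,0,-0.1],[0,0,-0.2],[0,0,-0.2]], spin=[0,0,0,0,0,0,0,0], hand=-1)

```text
time: 24.65
tool_pos: [558.7, 311.1, 201.0]
tcp_rot: [3.141, 0.002, 0.103]
contact_force: [-0.1, 0.7, -1.4]
grip_width: 33.2
finger_force: 29.9
```

Call:
servo_tool(linear=[[-0.013,0.2,0],[-0.013,0.2,0],[-0.013,0.2,0],[-0.013,0.2,0],[-0.013,0.2,0],[-0.01,0.2,0],[0,0.12,0],[0,0,0]], spin=[0,0,0,0,0,0,0,0])

```text
time: 25.65
tool_pos: [571.4, 45.5, 200.3]
tcp_rot: [3.141, 0.001, 0.101]
contact_force: [0.8, 0.5, -1.5]
grip_width: 33.7
finger_force: 29.9
```

Call:
servo_tool(linear=[[0,0,0.1],[0,0,0.12],[0,0,0.1],[0,0,0.06],[0,0,0.02],[0,0,0.01],[0,0,0.005],[0,0,0]], spin=[0,0,0,0,0,0,0,0])

```text
time: 26.65
tool_pos: [571.7, 47.1, 118.1]
tcp_rot: [3.141, -0.001, 0.103]
contact_force: [0.3, -0.9, -1.9]
grip_width: 33.4
finger_force: 29.9
```

Call:
servo_tool(linear=[[0,0,0],[0,0,0],[0,0,0],[0,0,-0.05],[0,0,-0.15],[0,0,-0.2],[0,0,-0.1],[0,0,0]], spin=[0,0,0,0,0,0,0,0], hand=0.3)

```text
time: 27.65
tool_pos: [572.5, 47.1, 220.0]
tcp_rot: [3.141, -0.005, 0.104]
contact_force: [1.2, -0.0, -0.8]
grip_width: 59.5
finger_force: 0.0
```

Run:
```python
from h import *
t=cap('top','top4');s=cap('scene','scene4')
for d,f in ((t,caps(t)),(s,caps(s))): print([ (c.round(1).tolist(),onz(d,c,76)[:2].round(0).tolist(),onz(d,c,135)[:2].round(0).tolist()) for c in f])
cv2.imwrite('pics/c5.png',cv2.resize(t['frame'][85:245,140:390],None,fx=3,fy=3,interpolation=cv2.INTER_CUBIC))
```

```text
[([327.4, 173.0], [598.0, -125.0], [590.0, -126.0]), ([162.8, 181.8], [563.0, 411.0], [557.0, 386.0]), ([158.0, 217.9], [445.0, 422.0], [444.0, 397.0]), ([194.2, 223.9], [428.0, 301.0], [428.0, 281.0])]
[([324.3, 14.4], [564.0, -925.0], [558.0, -862.0]), ([295.8, 173.9], [576.0, -208.0], [569.0, -182.0]), ([321.3, 340.3], [428.0, 300.0], [429.0, 300.0]), ([268.5, 376.3], [563.0, 414.0], [557.0, 408.0]), ([309.8, 386.9], [445.0, 426.0], [445.0, 419.0])]
```

View pics/c5.png

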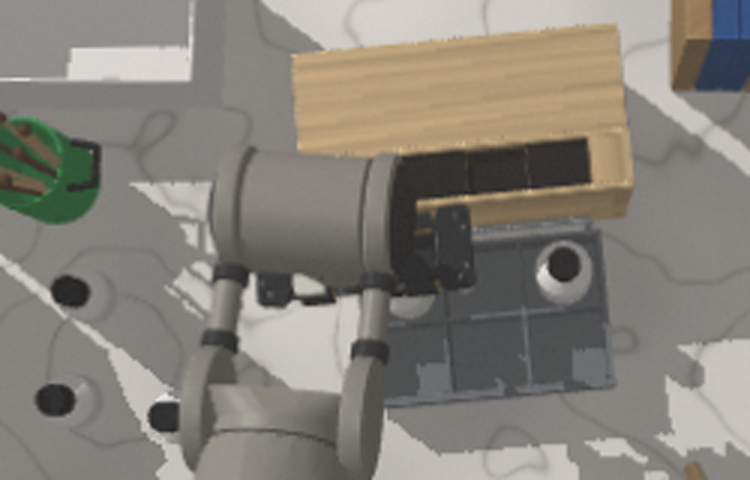

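Bottle A stands in the right back compartment, and B's white body is just visible at about (410,300) under the arm. Now pot P3.

Call:
servo_tool(linear=[[-0.084,-0.19,0],[-0.084,-0.19,0],[-0.084,-0.19,0],[-0.084,-0.19,0],[-0.084,-0.19,0],[-0.084,-0.19,0],[-0.084,-0.19,0],[0,0,0.2]], spin=[0,0,0,0,0,0,0,0], hand=0.6)

```text
time: 28.75
tool_pos: [426.7, 302.4, 178.4]
tcp_rot: [-3.14, -0.004, 0.107]
contact_force: [0.5, -0.6, -0.3]
grip_width: 73.7
finger_force: 0.0
```

Run:
```python
from h import *
t=cap('top','top5');s=cap('scene','scene5')
for d,f in ((t,caps(t)),(s,caps(s))): print([ (c.round(1).tolist(),onz(d,c,76)[:2].round(0).tolist(),onz(d,c,135)[:2].round(0).tolist()) for c in f])
```

```text
[([327.4, 173.0], [598.0, -125.0], [590.0, -126.0]), ([271.0, 178.1], [579.0, 55.0], [572.0, 47.0]), ([162.9, 181.8], [563.0, 411.0], [557.0, 386.0])]
[([324.2, 14.2], [565.0, -926.0], [559.0, -863.0]), ([362.8, 297.7], [320.0, 165.0], [327.0, 172.0]), ([385.0, 353.9], [244.0, 314.0], [254.0, 313.0]), ([268.4, 376.3], [563.0, 414.0], [557.0, 408.0])]
```

Call:
servo_tool(linear=[[0.005,0.012,0.15],[0,0,0.2],[0,0,0.15],[0,0,0.08],[0,0,0.01],[0,0,0],[0,0,0],[0,0,0]], spin=[0,0,0,0,0,0,0,0])

```text
time: 29.85
tool_pos: [428.7, 297.4, 60.4]
tcp_rot: [-3.141, -0.001, 0.103]
contact_force: [-0.6, -0.2, -0.9]
grip_width: 73.8
finger_force: 0.0
```

Call:
servo_tool(linear=[[0,0,0],[0,0,0],[0,0,0],[0,0,0],[0,0,0],[0,0,-0.1],[0,0,-0.2],[0,0,-0.2]], spin=[0,0,0,0,0,0,0,0], hand=-1)

```text
time: 30.85
tool_pos: [427.8, 297.0, 160.2]
tcp_rot: [3.141, 0.002, 0.103]
contact_force: [0.6, -0.3, -1.2]
grip_width: 33.9
finger_force: 30.0
```

Call:
servo_tool(linear=[[0.01,0.1,0],[0.018,0.2,0],[0.018,0.2,0],[0.018,0.2,0],[0.018,0.2,0],[0.018,0.2,0],[0.018,0.2,0],[0.018,0.2,0]], spin=[0,0,0,0,0,0,0,0])

```text
time: 31.85
tool_pos: [486.2, 0.4, 159.5]
tcp_rot: [-3.142, 0.001, 0.103]
contact_force: [0.3, 0.5, -2.0]
grip_width: 33.1
finger_force: 30.0
```

Call:
servo_tool(linear=[[0.018,0.2,0],[0.018,0.2,0],[0.018,0.2,0],[0,0.07,0],[0,0,0],[0,0,0],[0,0,0],[0,0,0]], spin=[0,0,0,0,0,0,0,0])

```text
time: 32.85
tool_pos: [510.9, -129.7, 159.8]
tcp_rot: [3.142, -0.0, 0.105]
contact_force: [-0.2, -0.1, -0.9]
grip_width: 33.3
finger_force: 30.0
```

Call:
servo_tool(linear=[[0,0.01,0.1],[0,0,0.12],[0,0,0.1],[0,0,0.06],[0,0,0.02],[0,0,0.01],[0,0,0.004],[0,0,0]], spin=[0,0,0,0,0,0,0,0])

```text
time: 33.85
tool_pos: [511.4, -132.6, 77.3]
tcp_rot: [3.141, -0.001, 0.103]
contact_force: [0.8, 0.1, -1.4]
grip_width: 33.6
finger_force: 30.0
```

Call:
servo_tool(linear=[[0,0,0],[0,0,0],[0,0,0],[0,0,-0.05],[0,0,-0.15],[0,0,-0.2],[0,0,-0.2],[0,0,0]], spin=[0,0,0,0,0,0,0,0], hand=0.3)

```text
time: 34.85
tool_pos: [512.9, -133.2, 200.9]
tcp_rot: [3.138, -0.007, 0.104]
contact_force: [0.6, 0.3, -0.1]
grip_width: 60.0
finger_force: 0.0
```

Run:
```python
from h import *
t=cap('top','top6');s=cap('scene','scene6')
for d,f in ((t,caps(t)),(s,caps(s))): print([ (c.round(1).tolist(),onz(d,c,76)[:2].round(0).tolist(),onz(d,c,135)[:2].round(0).tolist()) for c in f])
```

```text
[([271.0, 178.1], [579.0, 55.0], [572.0, 47.0]), ([162.8, 181.8], [563.0, 411.0], [557.0, 386.0]), ([157.5, 219.0], [441.0, 424.0], [441.0, 399.0])]
[([285.6, 190.2], [600.0, -146.0], [592.0, -123.0]), ([268.3, 376.3], [563.0, 413.0], [557.0, 407.0]), ([316.2, 390.2], [426.0, 432.0], [427.0, 425.0])]
```

P2 is being knocked just now. Take P1 first.

Call:
servo_tool(linear=[[0.02,-0.1,0],[0.04,-0.2,0],[0.04,-0.2,0],[0.04,-0.2,0],[0.04,-0.2,0],[0.04,-0.2,0],[0.04,-0.2,0],[0.04,-0.2,0]], spin=[0,0,0,0,0,0,0,0], hand=0.6)

```text
time: 35.95
tool_pos: [539.0, 173.3, 195.3]
tcp_rot: [3.141, 0.003, 0.103]
contact_force: [0.5, -1.0, -0.5]
grip_width: 72.9
finger_force: 0.0
```

Call:
servo_tool(linear=[[0.04,-0.2,0],[0.04,-0.2,0],[0.04,-0.2,0],[0.04,-0.2,0],[0.04,-0.2,0],[0.02,-0.18,0],[0,0,0],[0,0,0]], spin=[0,0,0,0,0,0,0,0])

```text
time: 36.95
tool_pos: [558.8, 410.6, 195.4]
tcp_rot: [3.14, 0.002, 0.103]
contact_force: [-0.1, -0.0, -0.2]
grip_width: 73.5
finger_force: 0.0
```

Run:
```python
from h import *
t=cap('top','top7');s=cap('scene','scene7')
for d,f in ((t,caps(t)),(s,caps(s))): print([ (c.round(1).tolist(),onz(d,c,76)[:2].round(0).tolist(),onz(d,c,92)[:2].round(0).tolist(),onz(d,c,135)[:2].round(0).tolist()) for c in f])
```

```text
[([327.5, 173.0], [598.0, -126.0], [596.0, -126.0], [590.0, -126.0]), ([271.0, 178.1], [579.0, 55.0], [577.0, 53.0], [572.0, 47.0]), ([328.9, 199.6], [513.0, -131.0], [512.0, -131.0], [509.0, -131.0]), ([154.7, 227.3], [414.0, 432.0], [414.0, 425.0], [415.0, 407.0])]
[([317.4, 394.3], [422.0, 442.0], [422.0, 440.0], [423.0, 435.0])]
```

Call:
servo_tool(linear=[[0.021,-0.005,0.15],[0,0,0.2],[0,0,0.2],[0,0,0.1],[0,0,0.02],[0,0,0],[0,0,0],[0,0,0]], spin=[0,0,0,0,0,0,0,0])

```text
time: 38.05
tool_pos: [563.8, 413.0, 64.1]
tcp_rot: [-3.141, -0.002, 0.103]
contact_force: [-0.5, 0.7, 0.2]
grip_width: 73.3
finger_force: 0.0
```

Call:
servo_tool(linear=[[0,0,0],[0,0,0],[0,0,0],[0,0,0],[0,0,0],[0,0,-0.1],[0,0,-0.2],[0,0,-0.2]], spin=[0,0,0,0,0,0,0,0], hand=-1)

```text
time: 39.05
tool_pos: [562.9, 412.7, 163.2]
tcp_rot: [3.141, 0.001, 0.103]
contact_force: [0.9, 0.3, -2.4]
grip_width: 33.5
finger_force: 29.9
```

Call:
servo_tool(linear=[[-0.14,0.1,0],[-0.2,0.15,0],[-0.2,0.15,0],[0,0.2,0],[0,0.2,0],[0,0.2,0],[0,0.2,0],[0,0.2,0]], spin=[0,0,0,0,0,0,0,0])

```text
time: 40.05
tool_pos: [484.7, 121.9, 162.9]
tcp_rot: [3.142, -0.0, 0.104]
contact_force: [-0.1, -0.4, -1.4]
grip_width: 33.3
finger_force: 30.0
```

Call:
servo_tool(linear=[[0,0.2,0],[0,0.2,0],[0,0.2,0],[0,0.15,0],[0,0.1,0],[0,0,0],[0,0,0],[0,0,0]], spin=[0,0,0,0,0,0,0,0])

```text
time: 41.05
tool_pos: [502.2, -45.1, 162.9]
tcp_rot: [-3.141, 0.0, 0.104]
contact_force: [-0.4, -0.4, -1.3]
grip_width: 33.3
finger_force: 30.0
```

Call:
servo_tool(linear=[[0,0.007,0.1],[0,0,0.12],[0,0,0.1],[0,0,0.06],[0,0,0.02],[0,0,0.008],[0,0,0],[0,0,0]], spin=[0,0,0,0,0,0,0,0])

```text
time: 42.05
tool_pos: [502.8, -47.4, 81.8]
tcp_rot: [3.141, -0.001, 0.103]
contact_force: [-0.6, -0.2, -2.0]
grip_width: 33.5
finger_force: 29.9
```

Call:
servo_tool(linear=[[0,0,0],[0,0,0],[0,0,0],[0,0,-0.05],[0,0,-0.15],[0,0,-0.2],[0,0,-0.2],[0,0,0]], spin=[0,0,0,0,0,0,0,0], hand=0.1)

```text
time: 43.05
tool_pos: [504.3, -47.7, 205.1]
tcp_rot: [3.139, -0.007, 0.104]
contact_force: [-0.1, 0.1, -0.7]
grip_width: 50.5
finger_force: 0.0
```

Run:
```python
from h import *
t=cap('top','top8');s=cap('scene','scene8')
for d,f in ((t,caps(t)),(s,caps(s))): print([ (c.round(1).tolist(),onz(d,c,74)[:2].round(0).tolist(),onz(d,c,92)[:2].round(0).tolist(),onz(d,c,135)[:2].round(0).tolist()) for c in f])
cv2.imwrite('pics/c6.png',np.hstack([cv2.resize(t['frame'][190:260,120:220],(400,280)),cv2.resize(s['frame'][330:400,270:370],(400,280))]))
```

```text
[([327.4, 173.0], [598.0, -125.0], [596.0, -125.0], [590.0, -126.0]), ([154.7, 227.4], [414.0, 433.0], [414.0, 425.0], [415.0, 407.0])]
[([320.6, 392.4], [413.0, 436.0], [414.0, 434.0], [415.0, 429.0])]
```

View pics/c6.png

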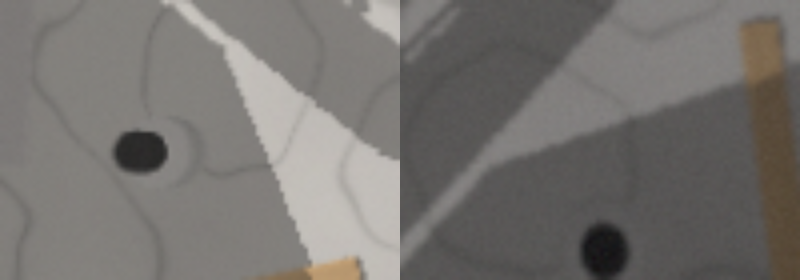

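P2 is now at rest, upright at (414,434). Go for it.

Call:
servo_tool(linear=[[-0.01,-0.1,0],[-0.02,-0.2,0],[-0.02,-0.2,0],[-0.02,-0.2,0],[-0.02,-0.2,0],[-0.02,-0.2,0],[-0.02,-0.2,0],[-0.02,-0.2,0]], spin=[0,0,0,0,0,0,0,0], hand=0.6)

```text
time: 44.15
tool_pos: [439.7, 249.9, 200.1]
tcp_rot: [3.141, 0.003, 0.104]
contact_force: [0.1, -0.4, -0.1]
grip_width: 73.4
finger_force: 0.0
```

Call:
servo_tool(linear=[[-0.02,-0.2,0],[-0.02,-0.2,0],[-0.01,-0.2,0],[0,-0.2,0],[0,-0.14,0],[0,0,0.15],[0,0,0],[0,0,0]], spin=[0,0,0,0,0,0,0,0])

```text
time: 45.15
tool_pos: [411.8, 434.1, 171.4]
tcp_rot: [3.141, 0.001, 0.104]
contact_force: [-0.3, 0.9, 0.1]
grip_width: 73.4
finger_force: 0.0
```

Call:
servo_tool(linear=[[0.01,0,0.15],[0,0,0.2],[0,0,0.12],[0,0,0.06],[0,0,0.02],[0,0,0],[0,0,0],[0,0,0]], spin=[0,0,0,0,0,0,0,0])

```text
time: 46.15
tool_pos: [414.6, 434.4, 62.0]
tcp_rot: [-3.141, -0.001, 0.103]
contact_force: [-0.3, 0.2, 0.6]
grip_width: 73.2
finger_force: 0.0
```

Call:
servo_tool(linear=[[0,0,0],[0,0,0],[0,0,0],[0,0,0],[0,0,0],[0,0,-0.1],[0,0,-0.2],[0,0,-0.2]], spin=[0,0,0,0,0,0,0,0], hand=-1)

```text
time: 47.15
tool_pos: [413.9, 433.8, 161.6]
tcp_rot: [3.141, 0.001, 0.103]
contact_force: [0.4, 1.2, -2.2]
grip_width: 33.8
finger_force: 29.9
```

Call:
servo_tool(linear=[[0.01,0.1,0],[0.02,0.2,0],[0.02,0.2,0],[0.02,0.2,0],[0.02,0.2,0],[0.02,0.2,0],[0.02,0.2,0],[0.02,0.2,0]], spin=[0,0,0,0,0,0,0,0])

```text
time: 48.15
tool_pos: [473.9, 136.7, 159.6]
tcp_rot: [3.141, 0.003, 0.103]
contact_force: [-0.0, 0.7, -1.6]
grip_width: 33.3
finger_force: 29.9
```

Call:
servo_tool(linear=[[0.02,0.2,0],[0.01,0.2,0],[0,0.1,0],[0,0,0],[0,0,0],[0,0,0],[0,0,0],[0,0,0]], spin=[0,0,0,0,0,0,0,0])

```text
time: 49.15
tool_pos: [491.4, 40.4, 161.3]
tcp_rot: [3.142, -0.0, 0.104]
contact_force: [-0.5, -1.0, -2.6]
grip_width: 33.6
finger_force: 30.0
```

Down from 161 to about 79.

Call:
servo_tool(linear=[[0.005,0.005,0.1],[0,0,0.12],[0,0,0.1],[0,0,0.06],[0,0,0.02],[0,0,0.01],[0,0,0],[0,0,0]], spin=[0,0,0,0,0,0,0,0])

```text
time: 50.15
tool_pos: [492.8, 39.1, 79.8]
tcp_rot: [3.141, -0.001, 0.103]
contact_force: [0.8, -0.1, -1.6]
grip_width: 33.4
finger_force: 29.9
```

Call:
servo_tool(linear=[[0,0,0],[0,0,0],[0,0,0],[0,0,-0.05],[0,0,-0.15],[0,0,-0.2],[0,0,-0.1],[-0.1,0,0]], spin=[0,0,0,0,0,0,0,0], hand=0.1)

```text
time: 51.15
tool_pos: [474.4, 36.9, 181.8]
tcp_rot: [3.14, -0.005, 0.104]
contact_force: [0.0, -0.9, 0.1]
grip_width: 50.5
finger_force: 0.0
```

Call:
servo_tool(linear=[[-0.15,0.1,0],[-0.15,0.15,0],[0,0.18,0],[0,0,0],[0,0,0],[0,0,0],[0,0,0],[0,0,0]], spin=[0,0,0,0,0,0,0,0], hand=-1)

```text
time: 52.15
tool_pos: [421.8, -54.3, 179.3]
tcp_rot: [-3.142, 0.0, 0.104]
contact_force: [-0.8, -1.0, 0.8]
grip_width: 0.4
finger_force: 0.0
```

Run:
```python
from h import *
t=cap('top','top9');s=cap('scene','scene9')
for d,f in ((t,caps(t)),(s,caps(s))): print([ (c.round(1).tolist(),onz(d,c,92)[:2].round(0).tolist(),onz(d,c,135)[:2].round(0).tolist()) for c in f])
cv2.imwrite('pics/c7.png',np.hstack([cv2.resize(t['frame'][85:245,220:380],(400,400)),cv2.resize(s['frame'][140:300,190:350],(400,400))]))
```

```text
[([327.5, 173.0], [596.0, -126.0], [590.0, -126.0]), ([271.0, 178.1], [577.0, 53.0], [572.0, 47.0]), ([328.9, 199.6], [511.0, -131.0], [509.0, -131.0]), ([302.0, 202.2], [502.0, -47.0], [499.0, -50.0])]
[([311.0, 248.8], [491.0, 41.0], [490.0, 51.0])]
```

View pics/c7.png

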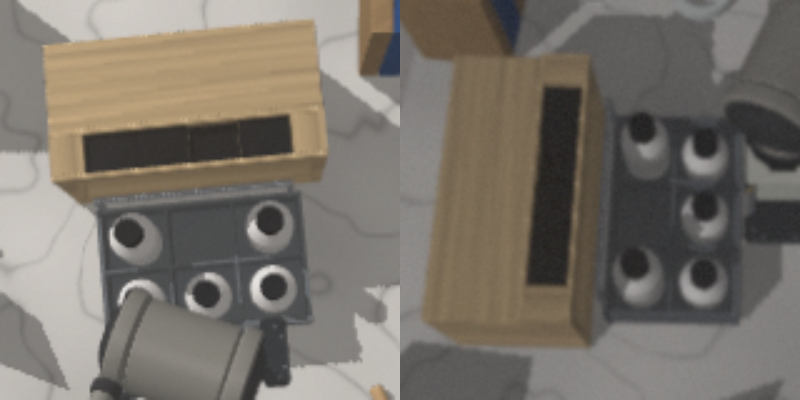

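All five stand upright, one per compartment, tall ones in the back. Lower in front of the wall and push the tray shut.

Call:
servo_tool(linear=[[0,0,0.2],[0,0,0.2],[0,0,0.15],[0,0,0.1],[0,0,0],[0.04,0,0],[0.04,0,0],[0.04,0,0]], spin=[0,0,0,0,0,0,0,0])

```text
time: 53.25
tool_pos: [446.5, -52.3, 50.0]
tcp_rot: [3.141, -0.001, 0.104]
contact_force: [-1.3, -0.5, 1.4]
grip_width: 0.3
finger_force: 1.1
```

Call:
servo_tool(linear=[[0.05,0,0],[0.05,0,0],[0.05,0,0],[0.05,0,0],[0.05,0,0],[0.05,0,0],[0.05,0,0],[0.05,0,0]], spin=[0,0,0,0,0,0,0,0])

```text
time: 54.25
tool_pos: [525.8, -43.8, 49.2]
tcp_rot: [-3.142, 0.0, 0.104]
contact_force: [-2.1, 0.6, 0.1]
grip_width: 0.4
finger_force: 0.8
```

Call:
servo_tool(linear=[[0.04,0,0],[0.04,0,0],[0.04,0,0],[0.03,0,0],[0.03,0,0],[0.025,0,0],[0.02,0,0],[0.01,0,0]], spin=[0,0,0,0,0,0,0,0])

```text
time: 55.25
tool_pos: [570.9, -39.1, 49.3]
tcp_rot: [-3.141, 0.003, 0.104]
contact_force: [-6.2, -0.9, 3.7]
grip_width: 0.4
finger_force: 3.3
```

Call:
servo_tool(linear=[[0.01,0,0],[0.01,0,0],[0.01,0,0],[0.01,0,0],[0.01,0,0],[0,0,0],[0,0,0],[0,0,0]], spin=[0,0,0,0,0,0,0,0])

```text
time: 56.25
tool_pos: [577.3, -38.4, 49.2]
tcp_rot: [-3.141, 0.01, 0.104]
contact_force: [-20.9, -3.3, 15.0]
grip_width: 0.3
finger_force: 10.7
```

Call:
servo_tool(linear=[[-0.02,0,0],[-0.02,0,0],[-0.05,0,0],[-0.15,0,0],[-0.2,0,0],[0,0,-0.2],[0,0,-0.2],[0,0,-0.2]], spin=[0,0,0,0,0,0,0,0])

```text
time: 57.25
tool_pos: [494.5, -47.3, 170.8]
tcp_rot: [3.141, -0.001, 0.103]
contact_force: [0.8, -1.0, -0.4]
grip_width: 0.6
finger_force: 0.0
```

Call:
servo_tool(linear=[[-0.1,0.2,0],[0,0.2,0],[0,0.2,0],[0,0.2,0],[0,0.2,0],[0,0.2,0],[0,0,0],[0,0,0]], spin=[0,0,0,0,0,0,0,0])

```text
time: 58.25
tool_pos: [499.1, -287.5, 169.1]
tcp_rot: [-3.141, -0.0, 0.103]
contact_force: [1.0, 0.2, -0.4]
grip_width: 0.4
finger_force: 0.0
```

Run:
```python
from h import *
t=cap('top','top10');s=cap('scene','scene10');o=monitor.get_obs();print(o['time'],o['tool_pos'])
cv2.imwrite('pics/c8.png',np.hstack([cv2.resize(t['frame'][85:245,220:380],(400,400)),cv2.resize(s['frame'][140:300,190:350],(400,400))]))
```

```text
58.35 [ 499.29401008 -286.93620837  169.41080891]
```

View pics/c8.png

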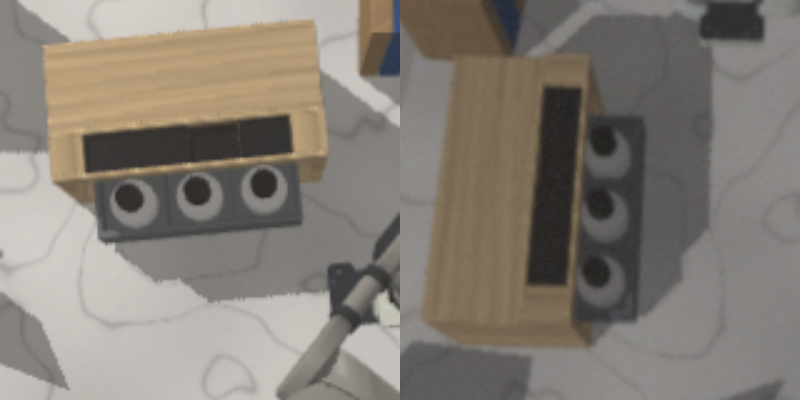

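The tray's front corners, at top-view pixels (260,182) and (340,173), match the shut position in the first picture. The pots are upright, and the tray stayed in after I backed off, so it is latched. Handing in.

```bash
python3 -c "
from plant import workorder
print(workorder.close_job())"
```

```text
the job is handed in; nothing more can be done
None
```

I put both tall bottles in the back row, then all three pots in the front row, pushed the tray home (it stayed in when I backed off), left the other things alone, and handed the job in at about 58 s; no verdict came back.

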